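Slide a pizza pan onto the topping stand

ROBOT

A 6-joint arm with a two-finger parallel gripper is mounted at the origin on the work surface. World frame = base frame: x ahead of the robot, y to its left, z up, the work surface at z = 0. Lengths are in m, angles in rad, forces in N, time in s.
With the tool pointing down it reaches from about 0.375 to 0.925 m from the base axis. Payload 5.7 kg.
Tool frame: the origin (TCP) lies midway between the tips of the shut fingers; the grasp point (between the pads) lies 19 mm behind it; z points along the fingers, y is the line along which they close (so a half turn about z gives the same grasp; the last joint's range is limited). The gripper opens to 88 mm and grips with 3 to 60 N. Pads are 20 mm wide; open, the fingers measure 115 mm over their backs; the gripper's body (75 mm by 178 mm) begins 61 mm behind the grasp point.
Start: joints at [-1.279, 0.359, 1.51, -0, 1.272, -0.115], TCP at [0.237, -0.551, 0.223] pointing down, gripper open.
Joint ranges: [-2.97, 2.97], [-1.01, 2.36], [0.21, 2.38], [-0.96, 4.11], [0.2, 2.71], [-2.98, 2.98]. Speed limits (rad/s): [2.39, 2.39, 3.14, 3.14, 3.14, 3.14].

INTERFACE

Orientations are given as a unit quaternion [x, y, z, w].
In Python, from bench import move_ptp, servo_line, goto_joints, move_gripper, sleep, inverse_kinematics, capture, PlanningError, close_job, spot_in, silhouettes, current_clock, current_joint_pos, current_qvel, current_joint_torque, current_position, current_orientation, current_force, current_torque, current_finger_gap, current_grip_force gives the robot as it stands. Calls block until the motion is done:
- move_ptp(position, orientation): joint-space move of the TCP to a pose.
- servo_line(position, orientation=None, rate=0.15, contact_N=None): straight line of the TCP; orientation=None keeps the orientation; rate is the mean speed in m/s. With contact_N (N) it stops when the force on the tool has changed by that much, and returns True; else False.
- goto_joints(angles): joint-space move.
- move_gripper(opening): finger opening in m; the grip force is fixed at half the most; returns when the fingers have stopped.
- sleep(seconds).
- inverse_kinematics(position, orientation): joint angles nearest the present ones, or None.
- capture(name): name is "scene" or "top" or "wrist"; returns a dict with "image" (480x640x3 uint8, blue, green, red), "range_z" (480x640 float32, m along the optical axis (not along the pixel's ray), 0 where there is no reading), "intrinsics" (3x3 intrinsics, pixels), "R" (3x3) and "t" (3): a world point X has camera coordinates R X + t. Camera axes: x right, y down, z forward; pixel columns grow to the right and rows downward; lengths in m; the calibration is good to about 2 mm. A picture is of the moment at which its call begins.
A pose or a line that the arm cannot do raises PlanningError and nothing moves.
- close_job(): hands the job in; it is judged then, once.
Trained networks look in the newest picture that a camera, given by its name, has taken for a name from the list of things; names that differ only in an ending like _2 or _b are one class to them, and where a whole thing is asked for, a point or a joint stands for the part that bears it (a point fixed in the world has none). Each returns a list of dicts, best first, with "conf" (0 to 1); they miss things now and then, are a little off and sometimes report something else, mostly with a low value. They report only what shows in the picture. A call takes as long as a camera call.
- spot_in(camera, query): "xy" ([column, row] in pixels, amid what is visible of it).
- silhouettes(camera, query): "region" (480x640 bool, what is visible of it) and "xy" ([column, row] in pixels, amid what is visible of it).
Readings, each from a call of its own:
- current_clock(): time.
- current_joint_pos(): joint angles.
- current_qvel(): joint speeds.
- current_joint_torque(): joint torques, N m.
- current_position(): TCP position.
- current_orientation(): TCP orientation.
- current_force(): force on the tool from outside, world axes, zero at the start.
- current_torque(): the same for the moment, N m.
- current_finger_gap(): finger opening in m.
- current_grip_force(): force on a finger pad.
Only numpy, scipy, OpenCV 4.12 (cv2) and the standard library are available. Lean on these libraries where they do the work, as an engineer would, in place of code of your own. Each camera call takes 0.05 s, during which the arm holds its last target. There are 200 camera calls.

TASK

Pull the orange pan stop up out of its snap socket at the end of the white loading shelf and put it in the blue tray. Then push the round pizza pan along the shelf and across the gap onto the red-topped pedestal stand, without lifting it, so that it sits level and well centred on the stand, clear of the shelf. Leave the shaker, the steel container and the stack of pizza screens where they are.

Things in the scene. Friction and masses are not known exactly. Their poses are not given: they have to be found in the camera images.
- shelf: Fixed loading shelf: white board 260 (x) x 280 (y) mm on a steel frame, flat top 100 mm above the worktop, no side walls. Origin on the worktop under the board's centre. Its -y end (edge at y = -140) is open and faces the stand. A dark snap socket, 44 (x) x 32 (y) mm, is fixed outside this edge at x = 0, y = -152; its top is 4 mm below the board's.
- stop: Removable pan stop: orange block 36 (x) x 16 (y) x 44 (z) mm standing on the socket, 40 mm proud of the board, with a steel tongue reaching 36 mm down into the socket, where a spring ball holds it (about 10 N straight up snaps it free). 90 g. Origin at the centre of the block's underside; z up, x and y as the shelf's. Grip it across its 36 mm width.
- stop_mid (a point): Point inside the stop, 10 mm above the underside of the block.
- pan: Round dark steel pizza pan, flat-bottomed, open above, 184 mm across at the bottom and 194 mm at the rim, 26 mm high, wall 4 mm, about 0.4 kg. It lies loose on the shelf. Origin at the centre of its underside, z up.
- stand: Fixed pedestal stand: grey round base 130 mm across, column 32 mm across, round red flat head 90 mm across (85 mm flat) with a chamfered rim, its top 98 mm above the worktop (2 mm below the shelf's top). Origin on the worktop on its axis. The axis is 119 to 125 mm beyond the shelf's open edge.
- stand_top (a point): Centre of the top of the stand's red head.
- tray: Fixed blue open tray 180 x 180 x 35 mm, walls 4 mm. Origin at the centre of its underside, axes along its sides.
- shaker: Loose jar shaker with a steel cap, 66 mm across, 110 mm high. Bystander. Origin at the centre of its underside.
- insert: Loose steel food container, 100 x 170 x 65 mm. Bystander. Origin at the centre of its underside.
- screens: Loose stack of black pizza screens, 200 mm across, 41 mm high. Bystander. Origin at the centre of its underside.

How it is judged:
On the way, in this order (a step that is already met when the one before it is completed fails the run):
1. the stop lies in the tray (x of stop_mid in the frame of tray between -0.09 and 0.09 m and y of stop_mid in the frame of tray between -0.09 and 0.09 m and z of stop_mid in the frame of tray below 0.065 m and linear speed of stop below 0.02 m/s), for 0.2 s.
2. the pan sits centred on the stand (horizontal distance between pan and stand_top below 0.02 m and z of pan in the frame of stand_top between -0.005 and 0.005 m and angle between pan's own z axis and vertical below 0.06 rad and linear speed of pan below 0.01 m/s), for 0.2 s.
At the end, for the whole second after the job is handed in: Stop at rest in the tray (its middle within 90 mm of the tray's centre along each side, under 65 mm above its underside). Pan at rest on the stand: centre within 20 mm of the axis, height within 5 mm of the stand's top, tilt under 0.06 rad, not touching the shelf (all of step 1 and all of step 2 and contact force between pan and shelf below 0.05 N).
It fails at once if the pan is lifted (its underside more than 30 mm above the shelf's top) (height (world z) of pan above 0.13 m).
It fails at once if a bystander is moved more than 30 mm (distance of any of shaker, insert, screens from where it was at the start of the episode above 0.03 m).
It also fails if it takes over 70 s, if anything falls off the work surface, if the arm or the gripper's body presses on something with over 40 N, if the wrist force passes 120 N, or if a joint passes its speed limit or range.

## Working session

There is one attempt and no reset: what is moved stays moved. The work goes in short steps, each a Python script; the robot and the scene stay as the last script left them, time stands still between calls to the robot, and variables do not carry over. Pictures are saved under pics/ and viewed, at most 10 in all, crops included, and the job is handed in when it is done.

```bash
mkdir -p pics
cat > h.py <<'E'
import numpy as np, cv2
from bench import *
def cloud(c):
    z=c["range_z"]; K=c["intrinsics"]; v,u=np.mgrid[:480,:640]
    P=np.stack([(u-K[0,2])/K[0,0]*z,(v-K[1,2])/K[1,1]*z,z],-1)
    W=(P-c["t"])@c["R"]; W[z==0]=np.nan
    return W
E
python3 - <<'E'
from h import *
for n in ["top","scene"]:
    c=capture(n); cv2.imwrite(f"pics/{n}0.png",c["image"]); W=cloud(c); np.save(f"{n}.npy",W)
    for q in ["shelf","stop","pan","stand","tray","shaker","insert","screens"]:
        for s in silhouettes(n,q)[:2]:
            p=W[s["region"]]; p=p[~np.isnan(p[:,0])]
            if len(p): 
                zt=np.percentile(p[:,2],98); t=p[p[:,2]>zt-.008]
                r=cv2.minAreaRect(t[:,:2].astype(np.float32)*1000)
                print(n,q,round(s["conf"],2),np.round(s["xy"]),len(p),"ztop",zt.round(3),"top rect mm",np.round(r[0],1),np.round(r[1],1),round(r[2],1))
print(current_clock(),current_orientation())
E
```

```text
top shelf 0.81 [231. 254.] 5618 ztop 0.106 top rect mm [535.4 197.7] [259.1 302.6] 2.1
top stop 0.42 [309. 263.] 64 ztop 0.146 top rect mm [539.9  57.4] [31.8 14. ] 9.3
top pan 0.92 [262. 272.] 4047 ztop 0.127 top rect mm [519.5 187.5] [188.1 191.1] 71.4
top stand 0.71 [438. 210.] 572 ztop 0.115 top rect mm [ 695.5 -302.4] [54.9 53.6] 27.0
top stand 0.62 [349. 270.] 1565 ztop 0.104 top rect mm [522.4 -52. ] [86.7 86.1] 39.6
top tray 0.66 [474. 293.] 4259 ztop 0.036 top rect mm [ 471.  -408.6] [180.7 182.5] 12.6
top shaker 0.89 [437. 209.] 615 ztop 0.115 top rect mm [ 696.6 -302.7] [55.1 56.2] 1.7
top insert 0.95 [349. 178.] 2771 ztop 0.073 top rect mm [783.4 -40.4] [116.2 185.2] 1.6
top screens 0.87 [153. 250.] 3836 ztop 0.049 top rect mm [593.9 492.3] [192.1 189.4] 89.8
top screens 0.62 [346. 180.] 2699 ztop 0.073 top rect mm [783.3 -40.5] [115.9 185.2] 1.4
scene shelf 0.75 [342. 227.] 3790 ztop 0.101 top rect mm [539.7 196.9] [263.2 310.1] 1.4
scene stop 0.55 [299. 226.] 240 ztop 0.139 top rect mm [542.4  57.7] [36.2 18.9] 2.1
scene pan 0.66 [327. 202.] 2452 ztop 0.124 top rect mm [521.6 186.9] [192.1 192.9] 0.4
scene pan 0.61 [343. 225.] 3941 ztop 0.1 top rect mm [537.3 197.1] [263.8 310.9] 2.3
scene stand 0.92 [267. 272.] 2006 ztop 0.098 top rect mm [525.2 -52.2] [86.3 87.3] 12.6
scene tray 0.56 [133. 347.] 6801 ztop 0.033 top rect mm [ 472.7 -407.2] [183.6 182.4] 12.2
scene shaker 0.74 [239. 361.] 1615 ztop 0.11 top rect mm [ 697.9 -304.9] [56.5 57.2] 47.3
scene shaker 0.15 [302. 227.] 260 ztop 0.139 top rect mm [542.4  57.7] [36.2 18.9] 2.1
scene insert 0.78 [347. 316.] 4023 ztop 0.068 top rect mm [785.2 -40.1] [117.8 188. ] 1.2
scene screens 0.91 [406. 192.] 1747 ztop 0.043 top rect mm [591.9 474. ] [237.8 193.3] 73.1
0.9 [ 9.79382876e-01  2.02012815e-01 -1.59298359e-05 -6.53682141e-05]
```

View pics/top0.png

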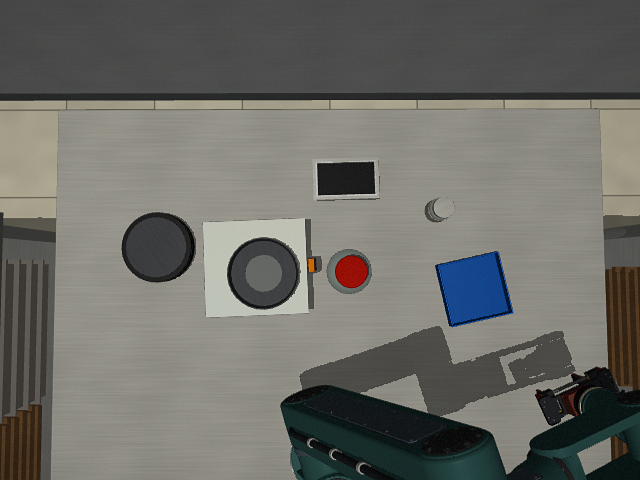

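View pics/scene0.png

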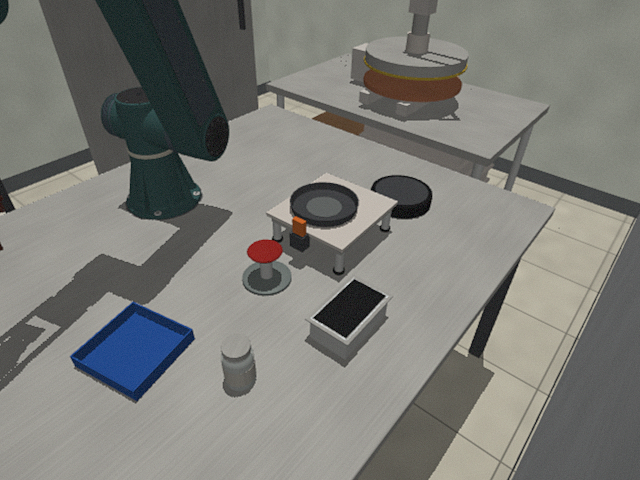

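The top and scene views agree. The stop is at about (0.541, 0.0575) (top pixel 312,264), the pan at (0.5205, 0.187) (264,272) and the stand at (0.524, -0.052) (351,271). The tray is at (0.472, -0.408) (474,289), and the shelf is yawed about 2°. Next I'll pull the stop.

```bash
cat >> h.py <<'E'
def q(deg):
    a=np.radians(deg)/2; return [np.cos(a),np.sin(a),0,0]
E
python3 - <<'E'
from h import *
for d in (92,-88): print(d,inverse_kinematics([.541,.0575,.22],q(d)))
d=min((92,-88),key=lambda d:abs(inverse_kinematics([.541,.0575,.22],q(d))[5]))
move_gripper(.07)
move_ptp([.5415,.0575,.22],q(d))
print(servo_line([.5415,.0575,.104],contact_N=8), current_position())
move_gripper(.0)
print("gap",current_finger_gap(),current_grip_force())
c=capture("wrist");cv2.imwrite("pics/w1.png",c["image"])
servo_line([.5415,.0575,.16],rate=.04)
servo_line([.5415,.0575,.25])
print("gap",current_finger_gap(),current_grip_force(),current_force(),current_clock())
c=capture("scene");cv2.imwrite("pics/s1.png",c["image"])
E
```

```text
92 [-2.10973063e-02  2.81188837e-01  1.63467517e+00 -4.44089210e-16
  1.22572865e+00 -5.60038914e-02]
-88 NoneTraceback (most recent call last):
  File "<stdin>", line 3, in <module>
  File "<stdin>", line 3, in <lambda>
TypeError: 'NoneType' object is not subscriptable
```

Run:
```python
from h import *
d=92
move_gripper(.07)
move_ptp([.5415,.0575,.22],q(d))
print(servo_line([.5415,.0575,.104],contact_N=8), current_position())
move_gripper(.0)
print("gap",current_finger_gap(),current_grip_force())
servo_line([.5415,.0575,.16],rate=.04)
servo_line([.5415,.0575,.25])
print("gap",current_finger_gap(),current_grip_force(),current_force(),current_clock())
c=capture("scene");cv2.imwrite("pics/s1.png",c["image"])
```

```text
False [0.54220227 0.05737267 0.10462788]
gap 0.0362449142019623 29.998746514320374
gap 0.03571490483736443 29.997295439243317 [ 0.00962162  0.45317091 -1.55178115] 7.6667
```

View pics/s1.png

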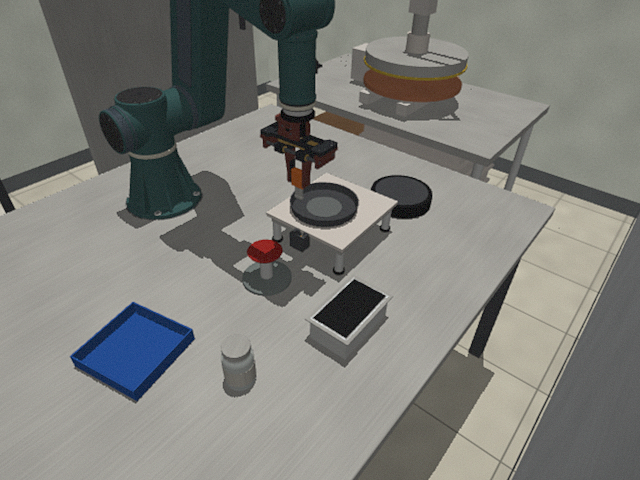

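The stop is free and held in the fingers (298,178), and the socket is empty (300,240). Next I'll put it in the tray and re-measure.

Run:
```python
from h import *
T=[.472,-.408]
move_ptp(T+[.22],q(35))
print(servo_line(T+[.054],rate=.12,contact_N=5),current_position())
move_gripper(.07)
servo_line(T+[.2],rate=.2)
move_ptp([.40,-.30,.26],q(40))
move_gripper(.088)
for n in ["top","scene"]:
    c=capture(n); W=cloud(c); cv2.imwrite(f"pics/{n}2.png",c["image"])
    for k in ["stop","pan","stand","tray"]:
        for s in silhouettes(n,k)[:1]:
            p=W[s["region"]]; p=p[~np.isnan(p[:,0])]
            zt=np.percentile(p[:,2],98); t=p[p[:,2]>zt-.008]
            (cc,r)=cv2.minEnclosingCircle(t[:,:2].astype(np.float32)*1000)
            rr=cv2.minAreaRect(t[:,:2].astype(np.float32)*1000)
            print(n,k,round(s["conf"],2),zt.round(3),np.round(cc,1),round(r,1),np.round(rr[0],1),np.round(rr[1],1))
print(current_clock())
```

```text
False [ 0.47247222 -0.40850051  0.05478353]
top pan 0.86 0.126 [519.4 186.7] 95.3 [520.3 186.1] [187.9 184.8]
top stand 0.7 0.103 [522.3 -51.6] 44.6 [521.7 -51.7] [86.8 86.8]
top tray 0.96 0.037 [ 482.5 -378.8] 133.6 [ 468.8 -377.6] [171.4 241. ]
scene stop 0.95 0.083 [ 475.9 -407.6] 18.7 [ 476.2 -407.2] [16.5 36.6]
scene pan 0.88 0.124 [520.3 187.9] 99.7 [520.9 187.6] [190.4 193.9]
scene stand 0.75 0.098 [523.1 -52. ] 45.1 [523.1 -53. ] [85.6 87.4]
scene tray 0.62 0.033 [ 472.9 -409.2] 126.1 [ 472.3 -407.5] [183.2 181.4]
14.1917
```

View pics/top2.png

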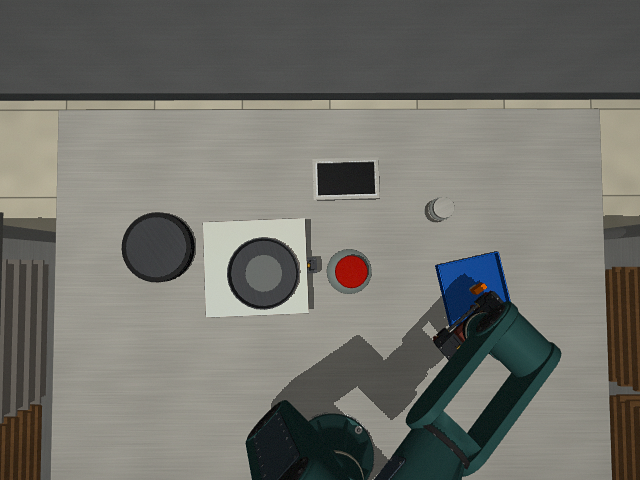

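The stop stands in the tray with its top at z=0.083, and the shelf is clear. Next I'll push the pan with the open fingers as a two-point cradle, stopping slightly short to look.

```bash
cat >> h.py <<'E'
def look(tag):
    for n in ["top","scene"]:
        c=capture(n); W=cloud(c); cv2.imwrite(f"pics/{n}{tag}.png",c["image"])
        for k in ["pan","stop"]:
            for s in silhouettes(n,k)[:1]:
                p=W[s["region"]]; p=p[~np.isnan(p[:,0])]
                zt=np.percentile(p[:,2],98); t=p[p[:,2]>zt-.008]
                cc,r=cv2.minEnclosingCircle(t[:,:2].astype(np.float32)*1000)
                print(n,k,round(s["conf"],2),zt.round(3),np.round(cc,1),round(r,1),np.round(np.median(t,0)*1000,1))
    print(current_clock())
E
python3 - <<'E'
from h import *
move_ptp([.5205,.315,.22],q(90.5))
print(current_finger_gap())
print(servo_line([.5205,.315,.107],contact_N=8))
print(servo_line([.5227,.066,.107],rate=.05,contact_N=20),current_position(),current_force())
look(3)
E
```

```text
0.08793235500935784
False
False [0.52289395 0.06606374 0.10705381] [0.12889468 4.33913067 3.45187661]
top pan 0.86 0.125 [522.9 -31.4] 96.4 [557.9 -72.5 122.3]
top stop 0.54 0.09 [ 473.7 -405.8] 16.4 [ 473.7 -407.5   84.7]
scene pan 0.92 0.123 [524.1 -31.3] 98.9 [531.8 -38.6 119.7]
scene stop 0.97 0.083 [ 476.  -408.5] 18.8 [ 477.7 -407.4   81.1]
22.7667
```

View pics/scene3.png

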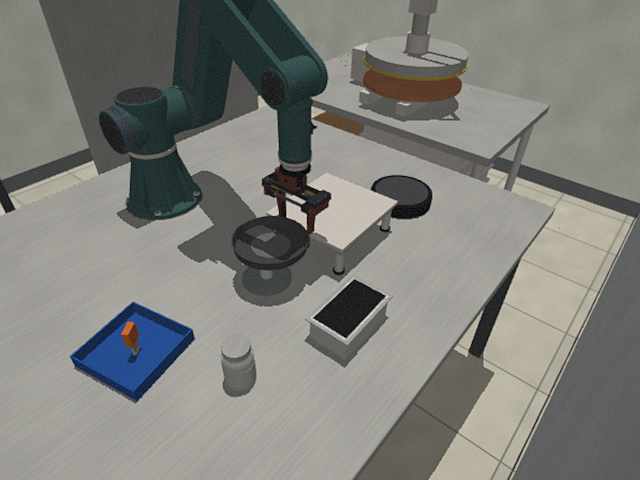

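The pan (270,240) rests on the stand, level, with its centre at about (523.3, -31.4) mm, clear of the shelf. The stop stands in the tray (130,338). Next I'll push the last 20.5 mm.

Run:
```python
from h import *
print(servo_line([.5227,.0455,.107],rate=.03,contact_N=20),current_force())
servo_line([.5227,.10,.107],rate=.06)
servo_line([.5227,.12,.25],rate=.15)
move_ptp([.40,.25,.28],q(90))
look(4)
```

```text
False [ 0.03665222 -0.02845812 -1.2456362 ]
top pan 0.95 0.125 [522.3 -53. ] 96.5 [514.9 -65.1 122.4]
top stop 0.56 0.089 [ 473.7 -408.4] 18.3 [ 474.9 -407.9   85.3]
scene pan 0.66 0.122 [523.9 -51.3] 98.2 [524.8 -52.2 119.7]
scene stop 0.63 0.084 [ 475.5 -408.3] 19.0 [ 476.9 -408.3   80.9]
26.8333
```

View pics/scene4.png

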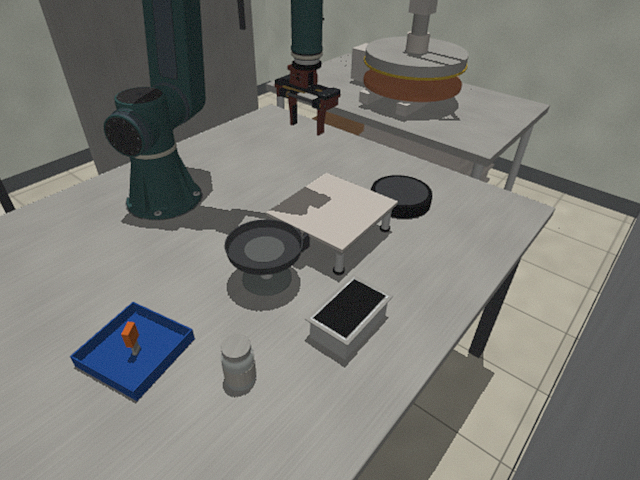

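The pan (263,246) sits level on the stand at (523, -52) mm, within about 1 mm of the axis. The stop is at rest in the tray (130,338), and the bystanders haven't moved.

```bash
python3 -c "
from bench import *
sleep(.3); print(close_job())"
```

```text
the job is handed in; nothing more can be done
None
```

The job is handed in (no verdict came back): the stop stands in the blue tray, and the pan sits level on the stand, about 1 mm off centre and clear of the shelf, with the shaker, container and screens left where they were.

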